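# Cover the produce bowls with their own lids

### The arm

A 7-joint arm with a two-finger parallel gripper is mounted at the origin on the work surface. World frame = base frame: x ahead of the robot, y to its left, z up, the work surface at z = 0. Lengths are in m, angles in rad, forces in N, time in s.
With the tool pointing down it reaches from about 0.425 to 0.975 m from the base axis. Payload 16.7 kg.
Tool frame: the origin (TCP) lies at the very end of the fingers, on their centre line; the grasp point (between the pads) lies 19 mm behind it (robot.tcp_to_grasp is the distance from the TCP to the grasp point, in m); y points along the fingers, z is the direction in which the jaws open and shut, and the axes are right-handed (so a half turn about y gives the same grasp; the last joint's range is limited). The gripper opens to 85 mm and grips with 20 to 120 N. Pads are 22 mm wide; open, the fingers measure 114 mm over their backs; the gripper's body (76 mm by 85 mm) begins 54 mm behind the grasp point. The pads swing forward as they close: fully open they stand 13 mm farther back than shut.
Start: joints at [1.067, 0.426, 0.074, 1.606, -0.034, 1.111, -0.067], TCP at [0.234, -0.633, 0.231] pointing down, gripper open.
Joint ranges: [-2.85, 2.85], [-0.5, 2.14], [-1.23, 1.37], [0.21, 2.46], [-1.02, 4.16], [0.16, 2.05], [-2.73, 2.73]. Speed limits (rad/s): [1.89, 1.89, 2.39, 2.39, 3.01, 3.01, 3.01].

### API

Orientations are given as a unit quaternion [x, y, z, w].
In Python, from bench import robot, viewer gives the robot as it stands.
- The arm moves only by the tool drive_tool, never from a script. Its argument "commands" is a list of rows, each a list of 2 entries, a list of its own where there are three numbers: the shift along the tool's x, y, z in units of 40 mm (1.0 is 40 mm), then the turn about the tool's y in units of 6 degrees (1.0 is 6 degrees). In form: [[[tx, ty, tz], twist], ...]. A call has 1 to 5 rows; each row shifts and turns the commanded pose from where the row before left it, along the tool's axes as they then stand; what a row does not reach is not made up. A row lasts 1/12 s, in which the tool goes at most 41.7 mm and 7.16 degrees, less where a joint would pass 70% of its speed; a pose out of reach is approached as far as the arm can. A call is refused whole if a number of a shift passes 1 or a number of a turn 1, either way. A call with a gripper value outside its range is refused whole. "claw" is the finger opening in mm, from 0 to 85.4, set as the call begins (left out, the last holds). The fingers move at their own pace and stop on an object; "grip_force" is the grip in N (left out, the last holds). Time passes only in rows, so rows that do not move let the fingers close. It gives the time, the measured TCP pose, the force and the opening at its end, in the units of the state.
- robot.state(): the state, without advancing time (a new reading comes with each control period).
- viewer.camera(name): name is "scene" or "top"; returns the picture (480x640x3 uint8, red, green, blue); there is no depth.
- viewer.get_calibration(name): a dict with "fx", "fy", "cx", "cy" (pixels), "rvec" (rotation vector, rad) and "tvec" (3), from world to camera coordinates, as OpenCV has them. Camera axes: x right, y down, z forward; pixel columns grow to the right and rows downward; lengths in m; the calibration is good to about 2 mm. A picture is of the moment at which its call begins. get_calibration takes no time and is no camera call.
- robot.sign_off(): hands the job in, once; it reports no verdict.
The state is a dict: "clock": time; "joints": joint angles; "joint_velocities": joint speeds; "joint_torque": joint torques, N m; "position": TCP position; "orientation": TCP orientation; "ft_force": force on the tool from outside, world axes, zero at the start; "ft_torque": the same for the moment, N m; "finger_gap": opening from 0.0 (shut) to 1.0 (fully open).
Only numpy, scipy, OpenCV 4.12 (cv2) and the standard library are available. Lean on these libraries where they do the work, as an engineer would, in place of code of your own. Each camera call takes 0.05 s, during which the arm holds its last target.

### The job

Flies are about: cover each of the four bowls of produce with the round wooden lid of its own size, knob up, so that every lid sits level and fully home on the rim of its bowl. Set the lids down gently, do not tip the bowls or push them from where they stand, and do not shift or knock over the salt shaker and the pepper mill that stand among them.

Things in the scene. Friction and masses are not known exactly. Their poses are not given: they have to be found in the camera images.
- lid_1_knob (a point): The smallest of four round wooden lids, lying knob up: disc 92 mm across, 8 mm thick; under it a register 52 mm across, 5 mm deep, on which it lies; on top an upright cylindrical knob 28 mm across, 38 mm tall. Point: on the axis half-way up the knob, 19 mm above the disc's upper face, 27 mm above its underside, 32 mm above the register's bottom; z up. About 67 g. Fits the smallest bowl.
- lid_2_knob (a point): The second smallest of four round wooden lids, lying knob up: disc 114 mm across, 8 mm thick; under it a register 74 mm across, 5 mm deep, on which it lies; on top an upright cylindrical knob 28 mm across, 38 mm tall. Point: on the axis half-way up the knob, 19 mm above the disc's upper face, 27 mm above its underside, 32 mm above the register's bottom; z up. About 87 g. Fits the second smallest bowl.
- lid_3_knob (a point): The second largest of four round wooden lids, lying knob up: disc 136 mm across, 8 mm thick; under it a register 96 mm across, 5 mm deep, on which it lies; on top an upright cylindrical knob 28 mm across, 38 mm tall. Point: on the axis half-way up the knob, 19 mm above the disc's upper face, 27 mm above its underside, 32 mm above the register's bottom; z up. About 111 g. Fits the second largest bowl.
- lid_4_knob (a point): The largest of four round wooden lids, lying knob up: disc 158 mm across, 8 mm thick; under it a register 118 mm across, 5 mm deep, on which it lies; on top an upright cylindrical knob 28 mm across, 38 mm tall. Point: on the axis half-way up the knob, 19 mm above the disc's upper face, 27 mm above its underside, 32 mm above the register's bottom; z up. About 140 g. Fits the largest bowl.
- bowl_1_rim (a point): The smallest of four loose filled bowls: terracotta bowl of dark green olives; rim 76 mm across outside, 70 mm inside, 40 mm tall. Point: centre of its mouth, level with the rim's top; z up. Its lid seats with the disc flat on the rim, 8 mm over it all round, the register inside with about 9 mm to spare all round, clear of the produce. About 160 g.
- bowl_2_rim (a point): The second smallest of four loose filled bowls: stainless steel bowl of walnuts; rim 98 mm across outside, 92 mm inside, 48 mm tall. Point: centre of its mouth, level with the rim's top; z up. Its lid seats with the disc flat on the rim, 8 mm over it all round, the register inside with about 9 mm to spare all round, clear of the produce. About 200 g.
- bowl_3_rim (a point): The second largest of four loose filled bowls: purple plastic bowl of limes; rim 120 mm across outside, 114 mm inside, 56 mm tall. Point: centre of its mouth, level with the rim's top; z up. Its lid seats with the disc flat on the rim, 8 mm over it all round, the register inside with about 9 mm to spare all round, clear of the produce. About 300 g.
- bowl_4_rim (a point): The largest of four loose filled bowls: white enamel bowl with a dark blue rim, full of small red tomatoes; rim 142 mm across outside, 136 mm inside, 64 mm tall. Point: centre of its mouth, level with the rim's top; z up. Its lid seats with the disc flat on the rim, 8 mm over it all round, the register inside with about 9 mm to spare all round, clear of the produce. About 420 g.
- salt_shaker: Glass salt shaker with a domed metal cap, 50 mm across the foot and 94 mm tall, standing loose among the lids and bowls; not to be moved. Origin at the centre of its underside, z up.
- pepper_mill: Small dark wooden pepper mill with a metal ball on top, 54 mm across the foot and 98 mm tall, standing loose among the lids and bowls; not to be moved. Origin at the centre of its underside, z up.
Not all that is in view belongs to the job. Leave any yellow look-alike of the part that bears lid_2_knob alone.

How it is judged:
At the end, for the whole second after the job is handed in: Every lid lies level (within 0.06 rad) and at rest on the bowl of its own size, its axis within 10 mm of the bowl's and its disc down on the rim (within 3 mm); every bowl is upright (within 0.06 rad) and within 30 mm of where it stood, as are the salt shaker and the pepper mill (horizontal distance between lid_1_knob and bowl_1_rim below 0.01 m and z of lid_1_knob in the frame of bowl_1_rim between 0.024 and 0.03 m and angle between each of lid_1_knob, bowl_1_rim, lid_2_knob, bowl_2_rim, lid_3_knob, bowl_3_rim, lid_4_knob, bowl_4_rim's own z axis and vertical below 0.06 rad and distance of each of bowl_1_rim, bowl_2_rim, bowl_3_rim, bowl_4_rim, salt_shaker, pepper_mill from where it was at the start of the episode below 0.03 m and linear speed of each of lid_1, lid_2, lid_3, lid_4 below 0.02 m/s and horizontal distance between lid_2_knob and bowl_2_rim below 0.01 m and z of lid_2_knob in the frame of bowl_2_rim between 0.024 and 0.03 m and horizontal distance between lid_3_knob and bowl_3_rim below 0.01 m and z of lid_3_knob in the frame of bowl_3_rim between 0.024 and 0.03 m and horizontal distance between lid_4_knob and bowl_4_rim below 0.01 m and z of lid_4_knob in the frame of bowl_4_rim between 0.024 and 0.03 m); the robot touches nothing.
It fails at once if a lid is dropped or slammed onto its bowl ((horizontal distance between lid_1_knob and bowl_1_rim below 0.03 m and z of lid_1_knob in the frame of bowl_1_rim below 0.045 m and linear speed of lid_1 above 0.7 m/s) or (horizontal distance between lid_2_knob and bowl_2_rim below 0.03 m and z of lid_2_knob in the frame of bowl_2_rim below 0.045 m and linear speed of lid_2 above 0.7 m/s) or (horizontal distance between lid_3_knob and bowl_3_rim below 0.03 m and z of lid_3_knob in the frame of bowl_3_rim below 0.045 m and linear speed of lid_3 above 0.7 m/s) or (horizontal distance between lid_4_knob and bowl_4_rim below 0.03 m and z of lid_4_knob in the frame of bowl_4_rim below 0.045 m and linear speed of lid_4 above 0.7 m/s)).
It fails at once if a bowl is tipped so that produce would spill (angle between any of bowl_1_rim, bowl_2_rim, bowl_3_rim, bowl_4_rim's own z axis and vertical above 0.35 rad).
It fails at once if the salt shaker is shifted or knocked over (distance of salt_shaker from where it was at the start of the episode above 0.03 m or angle between salt_shaker's own z axis and vertical above 0.4 rad).
It fails at once if the pepper mill is shifted or knocked over (distance of pepper_mill from where it was at the start of the episode above 0.03 m or angle between pepper_mill's own z axis and vertical above 0.4 rad).
It also fails if it takes over 112 s, if anything falls off the work surface, if the arm or the gripper's body presses on something with over 40 N, if the wrist force passes 120 N, or if a joint passes its speed limit or range.

## Working session

There is one attempt and no reset: what is moved stays moved. The work goes in short steps, Python scripts to look and compute and a tool call to move; the robot and the scene stay as the last step left them, time stands still between calls to the robot, and variables do not carry over. Pictures are saved under pics/ and viewed, and the job is handed in when it is done.

Besides the shell and the picture viewer there is one more tool, called after "Call:" as name(argument=value, ...) on one line, values as JSON. drive_tool: Moves the arm, as the interface text tells. Its arguments: {"type":"object","properties":{"commands":{"type":"array","items":{"type":"array"}},"claw":{"type":"number"},"grip_force":{"type":"number"}},"required":["commands"]}

```bash
ls; mkdir -p pics; python3 - <<'E'
from bench import robot, viewer
import cv2
print(robot.state())
for n in("scene","top"):
    cv2.imwrite(f"pics/{n}0.png",viewer.camera(n)[:,:,::-1]); print(viewer.get_calibration(n))
E
```

```text
pics
{'clock': 0.0, 'joints': array([ 1.06751258,  0.42674021,  0.07381231,  1.60663135, -0.03410712,
        1.11079617, -0.06710199]), 'joint_velocities': array([ 0.00077642, -0.0025383 ,  0.00017597, -0.00068484, -0.00082233,
        0.00083161,  0.00061868]), 'joint_torque': array([ 5.56871546e-04, -9.49854684e+01,  3.76111597e+00, -4.63514078e+01,
        1.92527793e-02,  1.03824941e-02,  4.44705529e-05]), 'position': array([ 0.23370368, -0.63280196,  0.23059322]), 'orientation': array([-0.12453753,  0.69652551, -0.6956198 ,  0.12432101]), 'ft_force': array([-0.77947673,  0.5248703 , -1.0825271 ]), 'ft_torque': array([-0.06591249,  0.01763195,  0.00775399]), 'finger_gap': 1.0038067085875793}
{'fx': 595.0349899425225, 'fy': 595.0349899425225, 'cx': 315.5367706633449, 'cy': 233.66658970862323, 'rvec': array([ 1.8440705 ,  1.21410152, -0.67637792]), 'tvec': array([-0.21146994, -0.20131391,  1.67526574])}
{'fx': 518.1335279210765, 'fy': 518.1335279210765, 'cx': 321.99672129366496, 'cy': 238.32188981039897, 'rvec': array([ 2.17724893, -2.03447658,  0.21080697]), 'tvec': array([-0.03730937,  0.5581455 ,  1.2408158 ])}
```

View pics/scene0.png

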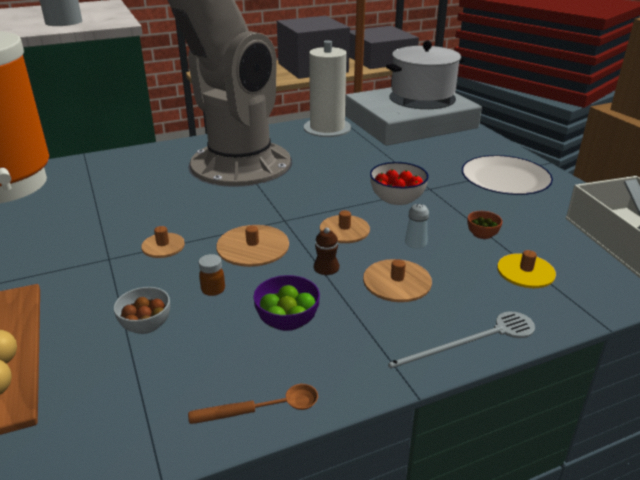

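View pics/top0.png

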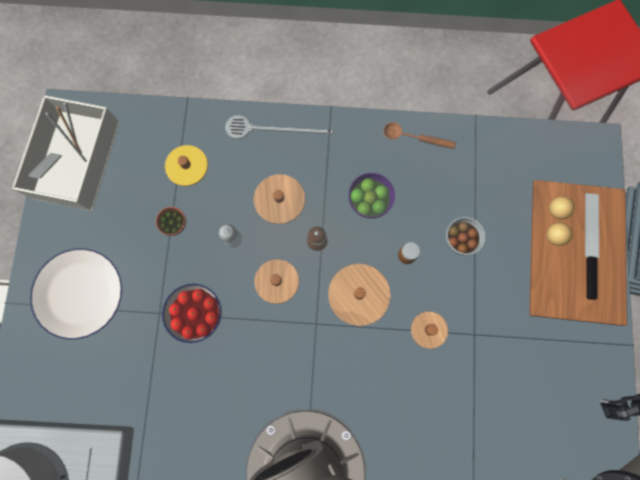

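```bash
cat > h.py <<'E'
import numpy as np, cv2
from bench import robot, viewer
from scipy.spatial.transform import Rotation as R
def cal(n):
    c=viewer.get_calibration(n); Rm=R.from_rotvec(c['rvec']).as_matrix(); return c,Rm,np.array(c['tvec'])
def ray(n,uv,z):
    c,Rm,t=cal(n); uv=np.asarray(uv,float).reshape(-1,2)
    d=np.c_[(uv[:,0]-c['cx'])/c['fx'],(uv[:,1]-c['cy'])/c['fy'],np.ones(len(uv))]@Rm
    o=-Rm.T@t; s=(z-o[2])/d[:,2]; return o+d*s[:,None]
def pix(n,P):
    c,Rm,t=cal(n); p=np.asarray(P,float).reshape(-1,3)@Rm.T+t
    return np.c_[p[:,0]/p[:,2]*c['fx']+c['cx'],p[:,1]/p[:,2]*c['fy']+c['cy']]
def blobs(mask,amin):
    k,l,s,c=cv2.connectedComponentsWithStats(mask.astype(np.uint8),connectivity=8)
    return [(l==i) for i in range(1,k) if s[i,4]>amin]
def circ(n,m,z):
    cs,_=cv2.findContours(m.astype(np.uint8),cv2.RETR_EXTERNAL,cv2.CHAIN_APPROX_NONE)
    c=max(cs,key=cv2.contourArea).reshape(-1,2); h=cv2.convexHull(c).reshape(-1,2)
    P=ray(n,h,z)[:,:2]
    (x,y),r=cv2.minEnclosingCircle((P*1000).astype(np.float32)); 
    Pc=ray(n,c,z)[:,:2]*1000  # LSQ circle
    A=np.c_[2*Pc,np.ones(len(Pc))]; q=np.linalg.lstsq(A,(Pc**2).sum(1),rcond=None)[0]
    return (x,y,r),(q[0],q[1],np.sqrt(q[2]+q[0]**2+q[1]**2))
E
python3 - <<'E'
from h import *
for n in('top','scene'):
    im=cv2.imread(f'pics/{n}0.png'); hsv=cv2.cvtColor(im,cv2.COLOR_BGR2HSV); H,S,V=cv2.split(hsv)
    for (u,v) in ([(290,205),(265,275),(345,305),(440,322),(360,294),(276,281),(431,330),(372,180),(352,195),(465,222),(206,290),(157,222),(317,237),(227,232),(190,180)] if n=='top' else [(230,240),(420,285),(350,235),(152,245),(251,237)]):
        print(n,(u,v),hsv[v,u],end=' ')
    print()
    m=(H>=8)&(H<=18)&(S>90)&(V>130)
    for b in blobs(m,150):
        ys,xs=np.where(b); a=circ(n,cv2.morphologyEx(b.astype(np.uint8),cv2.MORPH_CLOSE,np.ones((9,9))),0.013)
        print('wood',round(xs.mean()),round(ys.mean()),b.sum(),np.round(a,1).tolist())
print(np.round(R.from_quat(robot.state()['orientation']).as_matrix(),3))
E
python3 - <<'E'
import cv2
im=cv2.imread('pics/top0.png')[110:370,130:500]
cv2.imwrite('pics/topcrop.png',cv2.resize(im,None,fx=2.1,fy=2.1,interpolation=cv2.INTER_CUBIC))
E
```

```text
top (290, 205) [ 14  98 206] top (265, 275) [ 14 101 197] top (345, 305) [ 14 104 210] top (440, 322) [ 14 105 206] top (360, 294) [ 12 131 167] top (276, 281) [ 12 125 161] top (431, 330) [ 12 138 168] top (372, 180) [ 49  77 103] top (352, 195) [ 50 125 175] top (465, 222) [ 16  57 107] top (206, 290) [ 10  19 159] top (157, 222) [ 8 94 92] top (317, 237) [ 11  68 102] top (227, 232) [ 84   8 163] top (190, 180) [ 24 159 228] 
wood 394 131 157 [[881.0, -171.1, 22.4], [880.6, -173.7, 18.9]]
wood 438 141 164 [[858.2, -287.8, 49.5], [856.5, -288.7, 29.9]]
wood 279 198 1790 [[669.5, 122.0, 65.4], [669.4, 122.4, 63.7]]
wood 578 257 10510 [[581.7, -660.7, 213.2], [581.5, -660.6, 171.4]]
wood 276 281 1406 [[450.1, 110.2, 54.5], [449.9, 110.1, 53.4]]
wood 359 294 2861 [[430.7, -102.0, 77.3], [431.0, -102.0, 75.5]]
wood 429 330 992 [[354.2, -281.6, 44.1], [354.2, -281.7, 43.0]]
scene (230, 240) [ 15 138 175] scene (420, 285) [ 15 139 167] scene (350, 235) [ 15 139 172] scene (152, 245) [ 15 134 186] scene (251, 237) [ 13 178  63] 
wood 22 117 3459 [[-759.0, -558.1, 631.2], [-729.7, -425.9, 422.0]]
wood 287 77 342 [[-709.0, 379.3, 158.7], [-681.3, 382.5, 106.4]]
wood 617 114 177 [[173.4, 1253.7, 96.0], [167.8, 1270.3, 67.7]]
wood 347 228 732 [[453.2, 108.1, 57.0], [454.4, 110.0, 47.1]]
wood 253 245 2017 [[433.7, -104.1, 78.9], [433.8, -104.8, 76.7]]
wood 163 245 588 [[358.3, -284.4, 46.4], [359.5, -284.9, 39.0]]
wood 398 280 1888 [[671.2, 118.9, 67.6], [671.2, 119.5, 65.6]]
wood 19 346 3221 [[582.3, -584.4, 178.3], [579.1, -623.1, 129.2]]
wood 295 398 233 [[880.6, -180.7, 19.8], [881.2, -181.7, 15.5]]
[[-0.938 -0.     0.346]
 [-0.346  0.001 -0.938]
 [ 0.    -1.    -0.001]]
```

View pics/topcrop.png

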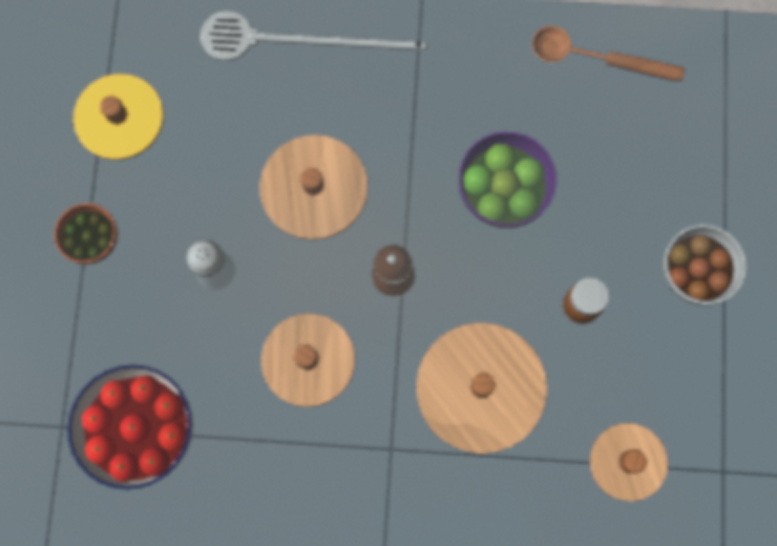

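```bash
python3 - <<'E'
from h import *
B={'1':((171,221),.040,38),'2':((465.5,236),.048,49),'3':((372,196),.056,60),'4':((192,313),.064,71)}
S={'1':((484,224)),'2':((143,310)),'3':((287,303)),'4':((399,183))}
im=cv2.imread('pics/top0.png'); lab=cv2.cvtColor(im,cv2.COLOR_BGR2LAB).astype(float)
for k,(c,z,r) in B.items():
    s=im[0:1]; 
    u,v=map(int,c); w=int(r*0.55)+14
    sub=lab[v-w:v+w,u-w:u+w]; bg=np.median(np.r_[sub[:3].reshape(-1,3),sub[-3:].reshape(-1,3),sub[:,:3].reshape(-1,3),sub[:,-3:].reshape(-1,3)],axis=0)
    for thr in (14,22,30):
        d=np.linalg.norm((lab-bg)*[.6,1.3,1.3],axis=2)>thr; m=np.zeros_like(d); m[v-w:v+w,u-w:u+w]=d[v-w:v+w,u-w:u+w]
        m=cv2.morphologyEx(m.astype(np.uint8),cv2.MORPH_OPEN,np.ones((3,3)))
        bb=max(blobs(m,50),key=lambda b:b.sum())
        print(k,thr,np.round(circ('top',bb,z),1).tolist(),'exp r',r)
# knobs: dark wood
for n in('top','scene'):
    im=cv2.imread(f'pics/{n}0.png')
    for l,p in {'1':(.356,-.283),'2':(.451,.110),'3':(.670,.121),'4':(.432,-.103)}.items():
        q=pix(n,[[*p,.051],[*p,.013]]); print(n,l,np.round(q,1).tolist())
# scene tiles for bowls
im=cv2.imread('pics/scene0.png')
t=[cv2.resize(im[v-45:v+45,u-45:u+45],(400,300) if 0 else (300,300),interpolation=cv2.INTER_CUBIC) for (u,v) in S.values()]
cv2.imwrite('pics/sb.png',np.vstack([np.hstack(t[:2]),np.hstack(t[2:])]))
im=cv2.imread('pics/top0.png')
t=[cv2.resize(im[v-45:v+45,u-45:u+45],(300,300),interpolation=cv2.INTER_CUBIC) for (u,v) in [(171,221),(465,236),(372,196),(192,313)]]
cv2.imwrite('pics/tb.png',np.vstack([np.hstack(t[:2]),np.hstack(t[2:])]))
E
```

```text
1 14 [[581.7, 391.9, 40.2], [582.7, 391.9, 38.1]] exp r 38
1 22 [[583.6, 390.7, 39.2], [582.9, 391.5, 37.1]] exp r 38
1 30 [[583.5, 390.8, 37.6], [583.1, 391.8, 35.6]] exp r 38
2 14 [[593.5, -360.6, 49.2], [592.0, -361.4, 43.8]] exp r 49
2 22 [[589.2, -353.3, 41.3], [589.9, -355.2, 38.2]] exp r 49
2 30 [[589.2, -354.6, 39.6], [589.3, -355.3, 37.1]] exp r 49
3 14 [[681.6, -117.5, 62.0], [681.9, -116.9, 60.1]] exp r 60
3 22 [[682.6, -116.8, 60.4], [683.5, -118.0, 57.9]] exp r 60
3 30 [[685.7, -118.5, 58.2], [684.6, -115.5, 51.4]] exp r 60
4 14 [[352.5, 304.1, 73.6], [352.1, 305.0, 69.8]] exp r 71
4 22 [[352.8, 303.9, 71.9], [349.1, 303.7, 66.7]] exp r 71
4 30 [[352.1, 297.2, 65.3], [351.4, 296.8, 61.0]] exp r 71
top 1 [[432.7, 328.3], [429.5, 328.9]]
top 2 [[275.1, 278.7], [276.4, 280.6]]
top 3 [[278.2, 193.8], [279.4, 198.0]]
top 4 [[360.4, 292.1], [359.3, 293.7]]
scene 1 [[161.0, 228.1], [163.4, 242.9]]
scene 2 [[345.5, 212.0], [345.1, 226.5]]
scene 3 [[399.0, 262.0], [397.7, 277.7]]
scene 4 [[252.1, 227.6], [253.1, 242.5]]
```

View pics/sb.png

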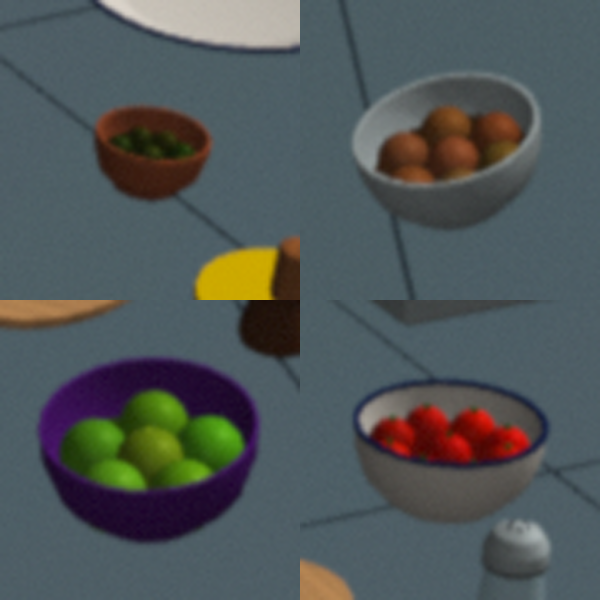

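View pics/tb.png

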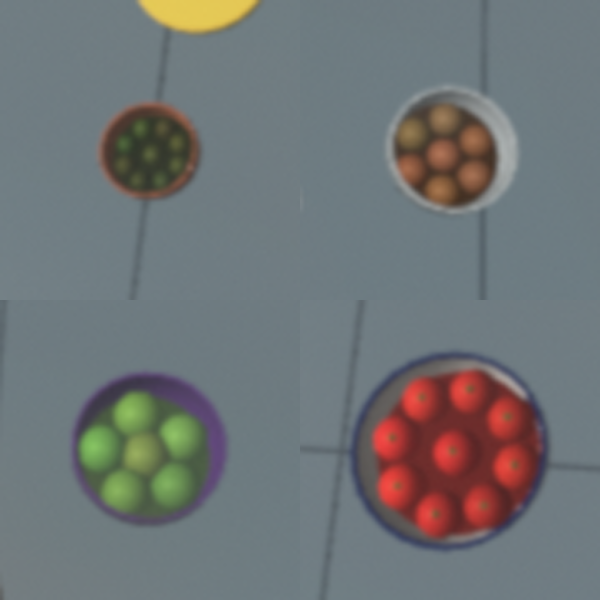

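```bash
python3 - <<'E'
from h import *
T={'1':(170.65,220.65,.040,.038,484,224),'2':(465.25,235.35,.048,.049,143,310),'3':(371.55,195.35,.056,.060,287,303),'4':(191.4,312.7,.064,.071,399,183)}
a=np.linspace(0,2*np.pi,200)
for k,(u,v,z,r,su,sv) in T.items():
    p=ray('top',(u,v),z)[0]; C=np.c_[p[0]+r*np.cos(a),p[1]+r*np.sin(a),np.full(200,z)]
    q=pix('scene',C); q=(q-[su-45,sv-45]+.35)/.3
    qt=pix('top',C)
    print(k,np.round(p,4),'r',np.hypot(*p[:2]).round(3),'scene tile x',q[:,0].min().round(),q[:,0].max().round(),'y',q[:,1].min().round(),q[:,1].max().round(),'top size',np.ptp(qt,axis=0)/.3, 'centre',qt.mean(0))
# knob tops
im=cv2.imread('pics/top0.png');im2=cv2.imread('pics/scene0.png')
L={'1':(.356,-.283),'2':(.451,.110),'3':(.670,.121),'4':(.432,-.103)}
rows=[]
for n,i in(('top',im),('scene',im2)):
    t=[]
    for p in L.values():
        q=np.round(pix(n,[*p,.032])[0]).astype(int); t.append(cv2.resize(i[q[1]-25:q[1]+25,q[0]-25:q[0]+25],(200,200),interpolation=cv2.INTER_CUBIC)); print(n,q)
    rows.append(np.hstack(t))
cv2.imwrite('pics/knobs.png',np.vstack(rows))
for nm,(ut,us,z) in {'salt_top':((226.5,231.5),(419,207),.094),'pep_top':((317,233),(327,232),.098),'jar':((411,249),(210,260),.085),}.items():
    print(nm,ray('top',ut,z)[0].round(3),ray('scene',us,z)[0].round(3))
print('salt foot scene',ray('scene',(417,243),0)[0].round(3),'pep foot',ray('scene',(326,269),0)[0].round(3),'jar foot',ray('scene',(212,288),0)[0].round(3), 'yel',ray('top',(184,162),.05)[0].round(3))
E
```

```text
1 [0.5833 0.3913 0.04  ] r 0.702 scene tile x 95.0 212.0 y 104.0 162.0 top size [98.89316705 95.92810242] centre [170.6573016  220.62113022]
2 [ 0.5937 -0.3603  0.048 ] r 0.695 scene tile x 57.0 245.0 y 69.0 184.0 top size [129.41907815 126.1636389 ] centre [465.25617537 235.32937151]
3 [ 0.6805 -0.1182  0.056 ] r 0.691 scene tile x 39.0 261.0 y 52.0 188.0 top size [156.48523977 150.33693244] centre [371.55902601 195.34400598]
4 [0.3529 0.3039 0.064 ] r 0.466 scene tile x 56.0 250.0 y 79.0 164.0 top size [195.3838635  196.81010346] centre [191.41038495 312.72673837]
top [431 329]
top [276 280]
top [279 196]
top [360 293]
scene [162 236]
scene [345 219]
scene [398 270]
scene [253 235]
salt_top [0.553 0.234 0.094] [0.561 0.229 0.094]
pep_top [0.563 0.013 0.098] [0.581 0.006 0.098]
jar [ 0.542 -0.219  0.085] [ 0.566 -0.227  0.085]
salt foot scene [0.559 0.235 0.   ] pep foot [0.569 0.01  0.   ] jar foot [ 0.539 -0.224  0.   ] yel [0.74  0.374 0.05 ]
```

View pics/knobs.png

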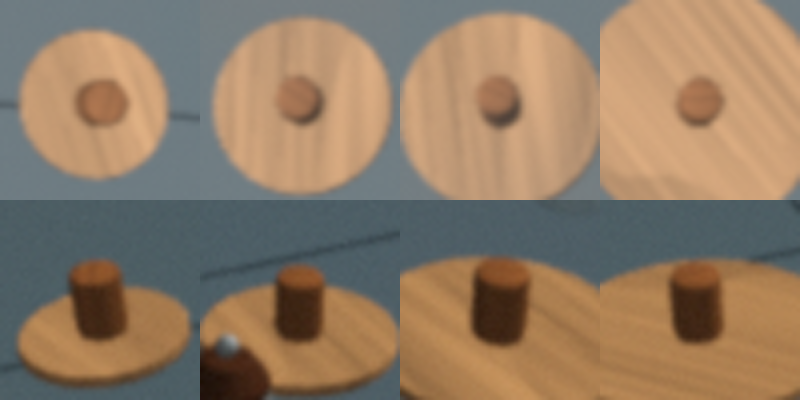

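Call:
drive_tool(commands=[[[0,0,0],0.84],[[0,0,0],0.84],[[0,0,0],0.84],[[0,0,0],0.84],[[0,0,0],0]], claw=60, grip_force=60)

```text
clock: 0.52
position: [0.2338, -0.6329, 0.2309]
orientation: [0.001, 0.707, -0.707, -0.001]
ft_force: [0.5, -0.3, -0.1]
finger_gap: 0.704
```

Call:
drive_tool(commands=[[[-0.2,0.2,-0.58],0],[[-0.2,0.2,-0.58],0],[[-0.2,0.2,-0.58],0],[[-0.2,0.2,-0.58],0],[[-0.2,0.2,-0.58],0]])

```text
clock: 0.93
position: [0.2738, -0.5158, 0.1908]
orientation: [-0.002, 0.707, -0.707, 0.002]
ft_force: [0.1, 0.5, -1.7]
finger_gap: 0.7
```

Call:
drive_tool(commands=[[[-0.2,0.2,-0.58],0],[[-0.2,0.2,-0.58],0],[[-0.2,0.2,-0.58],0],[[-0.2,0.2,-0.58],0],[[-0.2,0.2,-0.58],0]])

```text
clock: 1.35
position: [0.3136, -0.3998, 0.1509]
orientation: [0.002, -0.707, 0.707, -0.002]
ft_force: [0.8, 0.0, 0.2]
finger_gap: 0.7
```

Call:
drive_tool(commands=[[[-0.2,0.2,-0.58],0],[[-0.2,0.2,-0.58],0],[[-0.2,0.2,-0.58],0],[[-0.2,0.2,-0.58],0],[[-0.2,0.2,-0.58],0]])

```text
clock: 1.77
position: [0.3534, -0.2838, 0.111]
orientation: [0.002, -0.707, 0.707, -0.002]
ft_force: [0.1, -1.0, -0.8]
finger_gap: 0.707
```

Call:
drive_tool(commands=[[[0,0,0],0],[[0,0,0],0]])

```text
clock: 1.93
position: [0.3534, -0.2839, 0.1111]
orientation: [-0.003, 0.707, -0.707, 0.002]
ft_force: [0.8, -0.4, -0.2]
finger_gap: 0.7
```

```bash
python3 - <<'E'
from h import *
for n in("scene","top"):
    im=viewer.camera(n); cv2.imwrite(f"pics/{n}1.png",im[:,:,::-1])
s=robot.state();print(s['position'],s['joints'].round(2))
p=np.array(s['position'])
a=pix('scene',p)[0].astype(int);b=pix('top',p)[0].astype(int);print(a,b)
def t(n,c):
    i=cv2.imread(f'pics/{n}1.png');x=max(c[0],60);y=max(c[1],60);return cv2.resize(i[y-60:y+60,x-60:x+60],(400,400))
cv2.imwrite('pics/g1.png',np.hstack([t('scene',a),t('top',b)]))
E
```

```text
[ 0.35311314 -0.28553739  0.11151642] [ 0.56  0.23 -0.02  2.2   0.01  0.71 -1.04]
[155 202] [439 328]
```

View pics/g1.png

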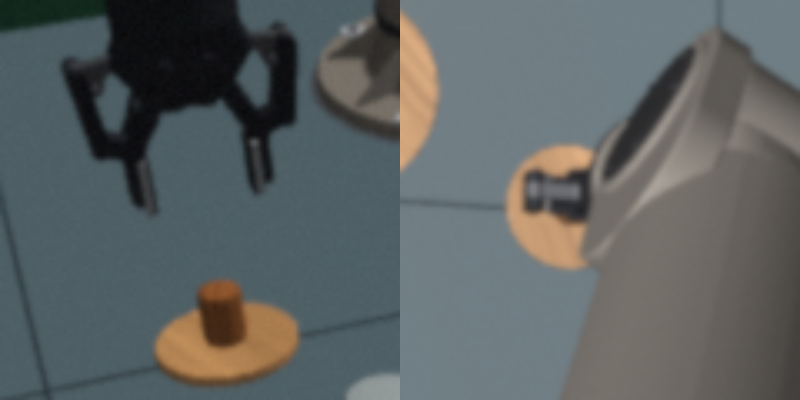

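Call:
drive_tool(commands=[[[-0.06,0.4,-0.02],0],[[0,0.5,0],0],[[0,0.5,0],0],[[0,0.4,0],0],[[0,0.3,0],0]])

```text
clock: 2.45
position: [0.355, -0.2851, 0.0263]
orientation: [0.001, -0.707, 0.707, -0.0]
ft_force: [0.3, 0.4, 0.1]
finger_gap: 0.705
```

Call:
drive_tool(commands=[[[0,0.2,0],0],[[0,0,0],0]])

```text
clock: 2.62
position: [0.3548, -0.2846, 0.0182]
orientation: [-0.001, 0.707, -0.707, -0.0]
ft_force: [-0.8, 0.5, 0.9]
finger_gap: 0.702
```

Call:
drive_tool(commands=[[[0,0,0],0],[[0,0,0],0],[[0,0,0],0],[[0,0,0],0],[[0,0,0],0]], claw=15, grip_force=50)

```text
clock: 3.03
position: [0.356, -0.2847, 0.0203]
orientation: [0.0, -0.707, 0.707, -0.001]
ft_force: [-1.5, 0.1, 4.1]
finger_gap: 0.314
```

Call:
drive_tool(commands=[[[0,0,0],0],[[0,0,0],0],[[0,0,0],0],[[0,-0.2,0],0],[[0,-0.4,0],0]])

```text
clock: 3.45
position: [0.355, -0.2837, 0.0433]
orientation: [-0.001, 0.707, -0.707, 0.0]
ft_force: [-0.1, 0.1, -0.8]
finger_gap: 0.31
```

Call:
drive_tool(commands=[[[0,-0.6,0],0],[[0,-0.7,0],0],[[0,-0.8,0],0],[[0,-0.7,0],0],[[0,-0.5,0],0]])

```text
clock: 3.87
position: [0.356, -0.2844, 0.1789]
orientation: [-0.0, -0.707, 0.708, -0.002]
ft_force: [0.0, -1.0, -0.9]
finger_gap: 0.315
```

```bash
cat > look.py <<'E'
from h import *
import sys
tag=sys.argv[1]; hw=int(sys.argv[2]) if len(sys.argv)>2 else 70
for n in("scene","top"):
    cv2.imwrite(f"pics/{n}{tag}.png",viewer.camera(n)[:,:,::-1])
s=robot.state(); p=np.array(s['position']); print(p.round(4),s['clock'],s['finger_gap'],s['joints'].round(2),s['ft_force'].round(1))
if len(sys.argv)>3: p=np.array(eval(sys.argv[3]))
T=[]
for n in("scene","top"):
    c=pix(n,p)[0].astype(int); x=min(max(c[0],hw),640-hw);y=min(max(c[1],hw),480-hw)
    T.append(cv2.resize(cv2.imread(f'pics/{n}{tag}.png')[y-hw:y+hw,x-hw:x+hw],(400,400),interpolation=cv2.INTER_CUBIC)); print(n,'origin',x-hw,y-hw,'scale',2*hw/400)
cv2.imwrite(f'pics/v{tag}.png',np.hstack(T))
E
python3 look.py 2
```

```text
[ 0.357  -0.285   0.1795] 3.9667 0.31375587777248193 [ 0.55  0.13 -0.02  2.14  0.    0.87 -1.04] [ 0.1 -0.7 -1.6]
scene origin 81 104 scale 0.35
top origin 375 255 scale 0.35
```

View pics/v2.png

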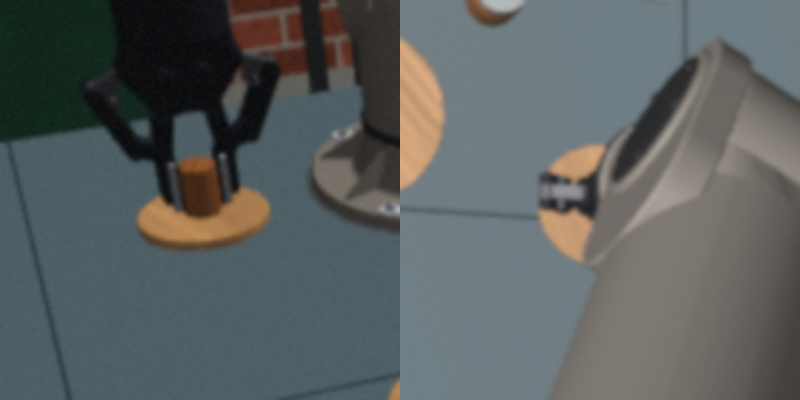

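Call:
drive_tool(commands=[[[-0.3,0,-0.3],0],[[-0.5,0,-0.6],0],[[-0.5,0,-0.6],0],[[-0.5,0,-0.6],0],[[-0.5,0,-0.6],0]])

```text
clock: 4.38
position: [0.4478, -0.1747, 0.1755]
orientation: [-0.001, 0.707, -0.707, 0.001]
ft_force: [1.0, -0.7, -1.0]
finger_gap: 0.31
```

Call:
drive_tool(commands=[[[-0.5,0,-0.6],0],[[-0.5,0,-0.6],0],[[-0.5,0,-0.6],0],[[-0.5,0,-0.6],0],[[-0.5,0,-0.6],0]])

```text
clock: 4.8
position: [0.5475, -0.0544, 0.1754]
orientation: [0.001, -0.707, 0.707, -0.001]
ft_force: [0.6, -0.6, -1.6]
finger_gap: 0.313
```

Call:
drive_tool(commands=[[[-0.2,0,-0.7],0],[[-0.1,0,-0.7],0],[[0,0,-0.7],0],[[0,0,-0.7],0],[[0,0,-0.7],0]])

```text
clock: 5.22
position: [0.5584, 0.0855, 0.1753]
orientation: [0.001, -0.707, 0.707, -0.001]
ft_force: [0.1, -0.1, -0.7]
finger_gap: 0.315
```

Call:
drive_tool(commands=[[[0,0,-0.7],0],[[0,0,-0.7],0],[[0,0,-0.7],0],[[0,0,-0.7],0],[[0,0,-0.7],0]])

```text
clock: 5.63
position: [0.5581, 0.2254, 0.1754]
orientation: [0.001, -0.707, 0.707, -0.001]
ft_force: [0.7, 0.6, -0.3]
finger_gap: 0.314
```

Call:
drive_tool(commands=[[[0,0,-0.7],0],[[0,0,-0.7],0],[[0,0,-0.6],0],[[0,0,-0.4],0],[[0,0,-0.2],0]])

```text
clock: 6.05
position: [0.5576, 0.3305, 0.1752]
orientation: [-0.002, 0.707, -0.707, 0.001]
ft_force: [-0.7, -0.8, 0.1]
finger_gap: 0.315
```

Call:
drive_tool(commands=[[[-0.15,0,-0.4],0],[[-0.2,0.2,-0.5],0],[[-0.2,0.5,-0.4],0],[[-0.1,0.6,-0.2],0],[[0,0.5,0],0]])

```text
clock: 6.47
position: [0.5848, 0.389, 0.1019]
orientation: [-0.001, 0.707, -0.707, 0.001]
ft_force: [-0.3, -0.1, -1.3]
finger_gap: 0.312
```

Call:
drive_tool(commands=[[[0,0.3,0],0],[[0,0,0],0]])

```text
clock: 6.63
position: [0.5834, 0.3861, 0.0884]
orientation: [0.002, -0.706, 0.708, 0.001]
ft_force: [-1.3, -0.6, -0.7]
finger_gap: 0.316
```

```bash
python3 look.py 3 50
```

```text
[0.5847 0.3874 0.0918] 6.7333 0.3118188954914728 [-0.47  0.62 -0.29  1.63  0.21  0.92 -2.41] [ 0.  -0.3 -0.4]
scene origin 437 148 scale 0.25
top origin 116 165 scale 0.25
```

View pics/v3.png

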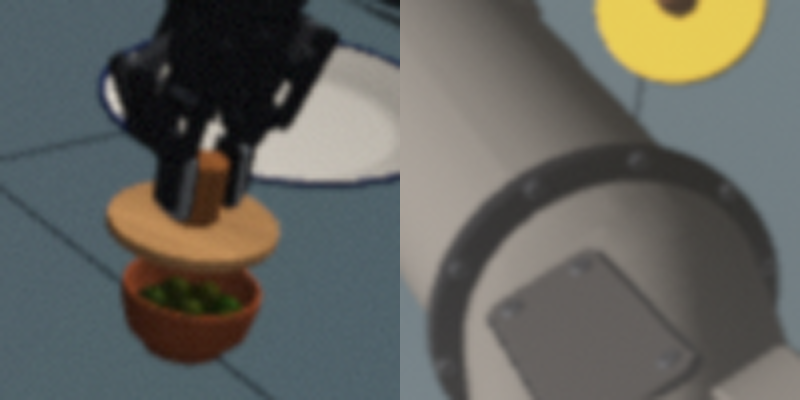

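Call:
drive_tool(commands=[[[0,0.3,-0.08],0],[[0,0.25,0],0],[[0,0.15,0],0],[[0,0.1,0],0],[[0,0,0],0]])

```text
clock: 7.15
position: [0.5838, 0.3911, 0.0583]
orientation: [0.001, -0.707, 0.707, -0.0]
ft_force: [-0.1, 0.0, -0.5]
finger_gap: 0.311
```

```bash
python3 look.py 4 50; python3 - <<'E'
from h import *
a=np.linspace(0,6.28,200)
def ext(x,y,z,r):
    q=(pix('scene',np.c_[x+r*np.cos(a),y+r*np.sin(a),np.full(200,z)])); return np.r_[q.min(0),q.max(0)].round(1)
p=robot.state()['position']; print('lid top face',ext(p[0],p[1],p[2]-.0075,.046),'bowl',ext(.584,.391,.04,.038))
E
```

```text
[0.5843 0.3915 0.0594] 7.25 0.3119195773349711 [-0.48  0.66 -0.29  1.64  0.23  0.87 -2.43] [-0.5 -0.5 -1.1]
scene origin 436 161 scale 0.25
top origin 118 168 scale 0.25
lid top face [464.7 203.9 507.3 224.6] bowl [467.4 210.1 502.4 227.4]
```

View pics/v4.png

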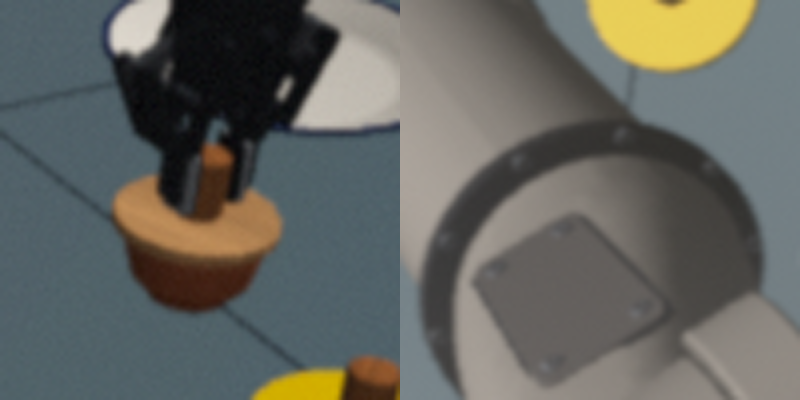

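Call:
drive_tool(commands=[[[0,0.05,0],0],[[0,0.03,0],0],[[0,0,0],0]])

```text
clock: 7.5
position: [0.5843, 0.3915, 0.0561]
orientation: [-0.001, 0.707, -0.707, 0.001]
ft_force: [-0.2, 0.1, -0.5]
finger_gap: 0.314
```

Call:
drive_tool(commands=[[[0,0,0],0],[[0,0,0],0],[[0,0,0],0],[[0,0,0],0]], claw=45)

```text
clock: 7.83
position: [0.5844, 0.3915, 0.0563]
orientation: [-0.001, 0.707, -0.707, 0.001]
ft_force: [0.9, 1.6, 0.1]
finger_gap: 0.524
```

```bash
python3 look.py 5 50
```

```text
[0.5843 0.3916 0.0563] 7.9333 0.5288366053368112 [-0.48  0.66 -0.29  1.64  0.23  0.87 -2.43] [-0.6  0.3 -0.6]
scene origin 436 162 scale 0.25
top origin 118 168 scale 0.25
```

View pics/v5.png

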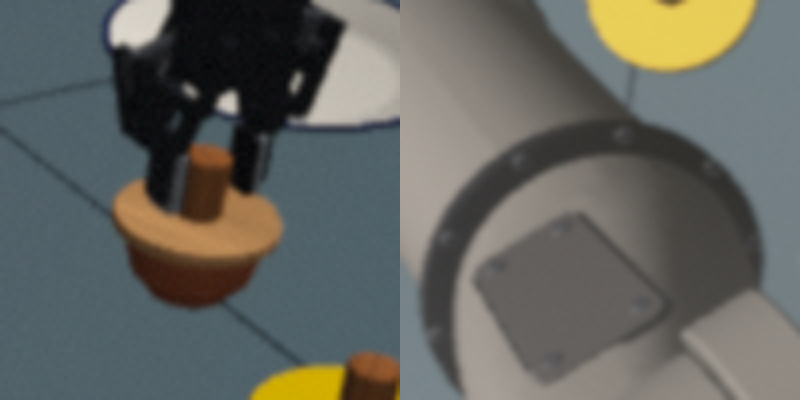

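Call:
drive_tool(commands=[[[0,-0.2,0],0],[[0,-0.4,0],0],[[0,-0.5,0],0],[[0,-0.6,0],0],[[0,-0.4,0],0]])

```text
clock: 8.35
position: [0.5847, 0.3919, 0.1429]
orientation: [-0.0, 0.708, -0.707, 0.001]
ft_force: [0.1, 0.8, 0.7]
finger_gap: 0.525
```

Call:
drive_tool(commands=[[[0.3,0,0.6],0],[[0.34,0,0.7],0],[[0.34,0,0.7],0],[[0.34,0,0.7],0],[[0.34,0,0.7],0]], claw=60)

```text
clock: 8.77
position: [0.5175, 0.2542, 0.1408]
orientation: [-0.0, 0.707, -0.707, 0.001]
ft_force: [1.2, 0.2, 1.4]
finger_gap: 0.703
```

Call:
drive_tool(commands=[[[0.34,0,0.7],0],[[0.34,0,0.7],0],[[0.34,0,0.7],0],[[0.34,0,0.7],0],[[0.3,0,0.7],0]])

```text
clock: 9.18
position: [0.4512, 0.1141, 0.1408]
orientation: [-0.0, 0.707, -0.707, 0.001]
ft_force: [1.4, -0.2, 0.3]
finger_gap: 0.7
```

```bash
python3 look.py 6 60 '[.45,.11,.05]'; python3 -c "
from h import *
print(pix('scene',robot.state()['position']))"
```

```text
[0.4504 0.111  0.1407] 9.2833 0.7006289577326738 [-0.11  0.21 -0.3   2.14  0.09  0.8  -2.04] [-1.  0.  0.]
scene origin 285 152 scale 0.3
top origin 215 219 scale 0.3
[[346.83295602 175.76917287]]
```

View pics/v6.png

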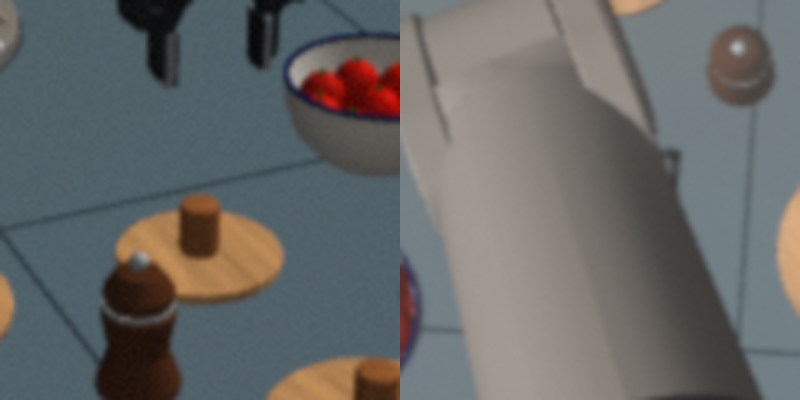

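Call:
drive_tool(commands=[[[0,0.5,0],0],[[0,0.7,0],0],[[0,0.7,0],0],[[0,0.6,0],0],[[0,0.3,0],0]])

```text
clock: 9.7
position: [0.4513, 0.1154, 0.0262]
orientation: [0.001, -0.707, 0.707, -0.0]
ft_force: [-1.3, -0.4, 0.5]
finger_gap: 0.706
```

Call:
drive_tool(commands=[[[0,0.18,0],0],[[0,0,0],0]])

```text
clock: 9.87
position: [0.4517, 0.1155, 0.0202]
orientation: [0.001, -0.707, 0.707, -0.0]
ft_force: [-0.2, -0.2, 0.0]
finger_gap: 0.71
```

Call:
drive_tool(commands=[[[0,0,0],0],[[0,0,0],0],[[0,0,0],0],[[0,0,0],0],[[0,0,0],0]], claw=15)

```text
clock: 10.28
position: [0.4528, 0.1154, 0.0222]
orientation: [0.0, 0.707, -0.707, 0.001]
ft_force: [-2.3, -1.2, 9.0]
finger_gap: 0.316
```

Call:
drive_tool(commands=[[[0,0,0],0],[[0,0,0],0],[[0,0,0],0]])

```text
clock: 10.53
position: [0.4528, 0.1154, 0.0222]
orientation: [0.0, 0.707, -0.707, 0.001]
ft_force: [-2.5, -0.3, 8.4]
finger_gap: 0.311
```

Call:
drive_tool(commands=[[[0,-0.3,0],0],[[0,-0.6,0],0],[[0,-0.8,0],0],[[0,-0.8,0],0],[[0,-0.8,0],0]])

```text
clock: 10.95
position: [0.4518, 0.1153, 0.1552]
orientation: [-0.0, 0.707, -0.707, 0.001]
ft_force: [0.6, 0.1, -0.3]
finger_gap: 0.311
```

Call:
drive_tool(commands=[[[0,-0.5,0],0],[[0,-0.2,0],0],[[0,0,0],0]])

```text
clock: 11.2
position: [0.4531, 0.1155, 0.1832]
orientation: [0.001, 0.707, -0.707, 0.002]
ft_force: [1.0, 0.3, -1.7]
finger_gap: 0.31
```

```bash
python3 look.py 7 60
```

```text
[0.4518 0.115  0.1805] 11.3 0.30698245300035243 [-0.1   0.16 -0.32  2.1   0.06  0.89 -2.02] [-0.1 -0.4 -1. ]
scene origin 289 98 scale 0.3
top origin 207 210 scale 0.3
```

View pics/v7.png

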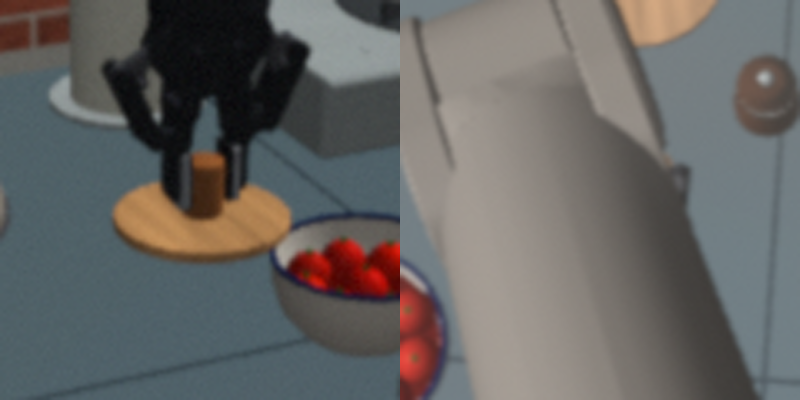

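Call:
drive_tool(commands=[[[-0.1,0,0.4],0],[[-0.23,0,0.8],0],[[-0.23,0,0.8],0],[[-0.23,0,0.8],0],[[-0.23,0,0.8],0]])

```text
clock: 11.72
position: [0.4924, -0.0301, 0.1792]
orientation: [0.002, -0.707, 0.707, 0.0]
ft_force: [0.0, 0.6, -0.6]
finger_gap: 0.311
```

Call:
drive_tool(commands=[[[-0.23,0,0.8],0],[[-0.23,0,0.8],0],[[-0.23,0,0.8],0],[[-0.23,0,0.8],0],[[-0.23,0,0.8],0]])

```text
clock: 12.13
position: [0.5388, -0.19, 0.1788]
orientation: [-0.002, 0.707, -0.707, -0.0]
ft_force: [0.2, 0.5, -0.0]
finger_gap: 0.315
```

Call:
drive_tool(commands=[[[-0.23,0,0.8],0],[[-0.23,0,0.8],0],[[-0.23,0,0.8],0],[[-0.2,0,0.7],0],[[-0.2,0,0.5],0]])

```text
clock: 12.55
position: [0.5822, -0.3353, 0.1783]
orientation: [-0.001, 0.707, -0.707, -0.001]
ft_force: [0.0, 1.0, -0.7]
finger_gap: 0.312
```

Call:
drive_tool(commands=[[[-0.1,0.2,0.3],0],[[-0.05,0.5,0.1],0],[[0,0.6,0],0],[[0,0.4,0],0],[[0,0.2,0],0]])

```text
clock: 12.97
position: [0.5875, -0.3467, 0.1003]
orientation: [-0.003, 0.708, -0.706, -0.001]
ft_force: [-0.5, 0.1, -0.7]
finger_gap: 0.311
```

Call:
drive_tool(commands=[[[0,0,0],0],[[0,0,0],0]])

```text
clock: 13.13
position: [0.5891, -0.3478, 0.1043]
orientation: [-0.001, 0.707, -0.707, 0.0]
ft_force: [-0.2, -0.2, 0.6]
finger_gap: 0.312
```

```bash
cat > ext.py <<'E'
from h import *
import sys
r=float(sys.argv[1]); B=eval(sys.argv[2]); a=np.linspace(0,6.28,200)
def ext(n,x,y,z,r):
    q=(pix(n,np.c_[x+r*np.cos(a),y+r*np.sin(a),np.full(200,z)])); return np.r_[q.min(0),q.max(0)].round(1)
p=robot.state()['position']
for n in('scene','top'): print(n,'lid face',ext(n,p[0],p[1],p[2]-.009,r),'bowl',ext(n,*B,r-.008))
E
python3 look.py 8 60; python3 ext.py .057 '(.594,-.361,.048)'
```

```text
[ 0.5898 -0.3485  0.1058] 13.2333 0.30550542641865 [ 0.47  0.56 -0.05  1.68  0.03  0.9  -1.15] [-0.  -1.2 -0.5]
scene origin 84 212 scale 0.3
top origin 406 171 scale 0.3
scene lid face [111.7 258.8 178.3 297.2] bowl [114.4 285.6 170.8 319.9]
top lid face [442.3 209.7 489.2 255.4] bowl [446.1 216.5 484.9 254.3]
```

View pics/v8.png

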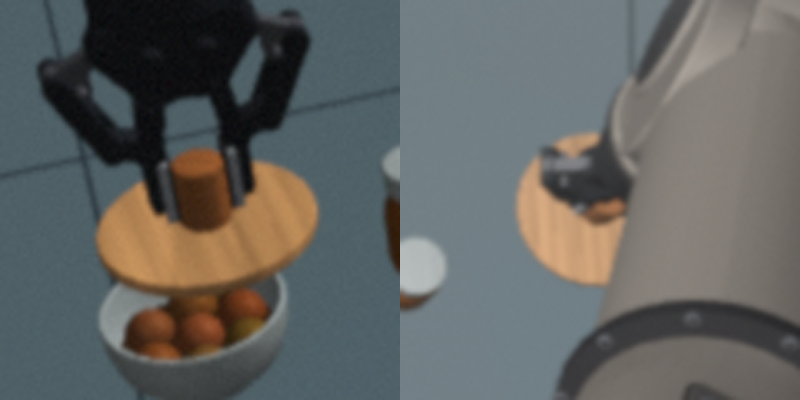

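Call:
drive_tool(commands=[[[-0.13,0,0.36],0],[[0,0.3,0],0],[[0,0.25,0],0],[[0,0.2,0],0],[[0,0.1,0],0]])

```text
clock: 13.65
position: [0.5938, -0.3619, 0.0693]
orientation: [-0.001, 0.708, -0.707, 0.0]
ft_force: [0.1, -0.0, -1.3]
finger_gap: 0.311
```

Call:
drive_tool(commands=[[[0,0,0],0],[[0,0,0],0]])

```text
clock: 13.82
position: [0.5945, -0.3625, 0.0707]
orientation: [-0.001, 0.707, -0.707, 0.001]
ft_force: [0.1, -0.5, -0.6]
finger_gap: 0.309
```

```bash
python3 look.py 9 50;python3 ext.py .057 '(.594,-.361,.048)'
```

```text
[ 0.5948 -0.3628  0.0714] 13.9167 0.3098841866278337 [ 0.49  0.62 -0.04  1.67  0.03  0.86 -1.14] [ 0.2 -0.1 -1. ]
scene origin 89 242 scale 0.25
top origin 418 182 scale 0.25
scene lid face [107.2 277.2 173.4 317. ] bowl [114.4 285.6 170.8 319.9]
top lid face [445.  211.7 490.6 256.2] bowl [446.1 216.5 484.9 254.3]
```

View pics/v9.png

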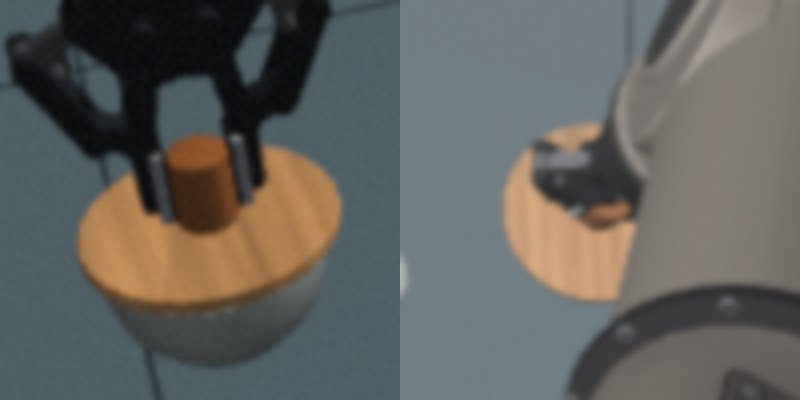

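Call:
drive_tool(commands=[[[0,0.08,0],0],[[0,0.05,0],0],[[0,0,0],0]])

```text
clock: 14.17
position: [0.5945, -0.3628, 0.0654]
orientation: [-0.001, 0.707, -0.707, 0.001]
ft_force: [-0.3, -0.7, -0.8]
finger_gap: 0.311
```

Call:
drive_tool(commands=[[[0,0,0],0],[[0,0,0],0],[[0,0,0],0],[[0,0,0],0]], claw=45)

```text
clock: 14.5
position: [0.5946, -0.3629, 0.0659]
orientation: [0.001, -0.707, 0.707, -0.001]
ft_force: [-0.2, -0.3, 1.0]
finger_gap: 0.525
```

```bash
python3 look.py 10 50
```

```text
[ 0.5946 -0.3629  0.0658] 14.6 0.5260817347762645 [ 0.49  0.63 -0.04  1.67  0.03  0.85 -1.14] [-0.  -0.6  0.7]
scene origin 90 244 scale 0.25
top origin 418 183 scale 0.25
```

View pics/v10.png

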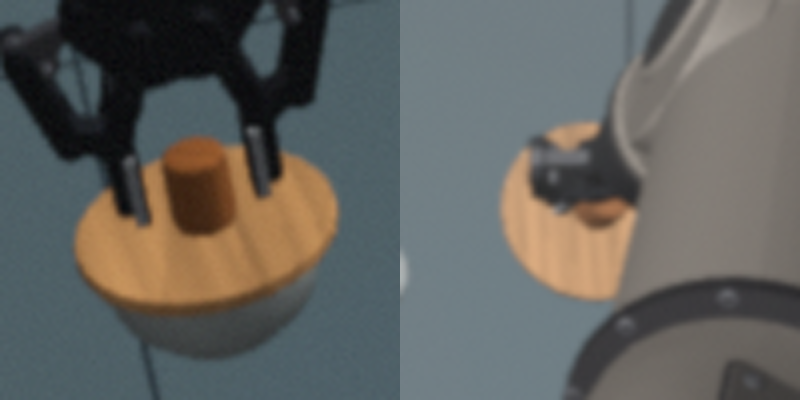

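Call:
drive_tool(commands=[[[0,-0.2,0],0],[[0,-0.4,0],0],[[0,-0.6,0],0],[[0,-0.6,0],0],[[0,-0.4,0],0]])

```text
clock: 15.02
position: [0.5951, -0.3632, 0.1567]
orientation: [-0.0, -0.707, 0.707, -0.001]
ft_force: [0.6, 0.1, -0.2]
finger_gap: 0.531
```

Call:
drive_tool(commands=[[[0.3,0,-0.5],0],[[0.42,0,-0.67],0],[[0.42,0,-0.67],0],[[0.42,0,-0.67],0],[[0.42,0,-0.67],0]], claw=60)

```text
clock: 15.43
position: [0.5142, -0.2348, 0.1544]
orientation: [0.0, -0.707, 0.707, -0.001]
ft_force: [1.0, 0.7, 0.6]
finger_gap: 0.702
```

Call:
drive_tool(commands=[[[0.42,0,-0.67],0],[[0.42,0,-0.67],0],[[0.42,0,-0.67],0],[[0.42,0,-0.67],0],[[0.38,0,-0.6],0]])

```text
clock: 15.85
position: [0.4314, -0.1035, 0.1544]
orientation: [0.001, -0.707, 0.707, -0.001]
ft_force: [0.7, 0.2, -0.0]
finger_gap: 0.703
```

Call:
drive_tool(commands=[[[0,0.4,0],0],[[0,0.6,0],0],[[0,0.5,0],0],[[0,0,0],0],[[0,0,0],0]])

```text
clock: 16.27
position: [0.4321, -0.1047, 0.0939]
orientation: [-0.001, 0.707, -0.707, 0.0]
ft_force: [0.6, -0.6, 0.3]
finger_gap: 0.702
```

```bash
python3 look.py 11 60 '[.432,-.103,.05]'
```

```text
[ 0.4331 -0.1049  0.0949] 16.3667 0.706333017079428 [ 0.23  0.25 -0.15  2.22  0.06  0.67 -1.54] [ 0.4 -0.7  0.7]
scene origin 192 168 scale 0.3
top origin 300 232 scale 0.3
```

View pics/v11.png

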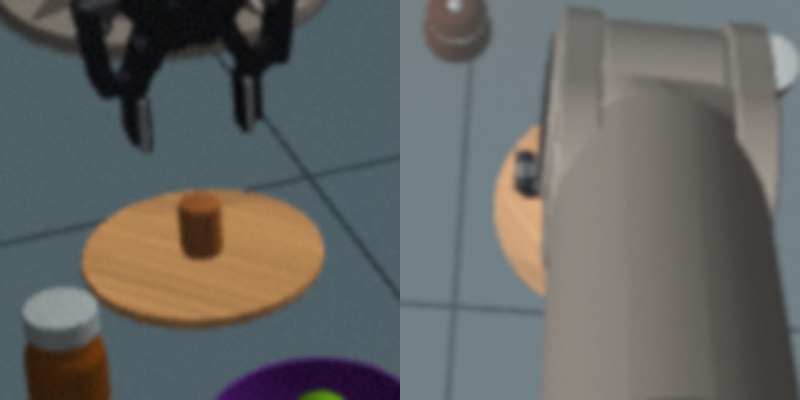

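Call:
drive_tool(commands=[[[0,0.4,0],0],[[0,0.6,0],0],[[0,0.5,0],0],[[0,0.3,0],0],[[0,0,0],0]])

```text
clock: 16.78
position: [0.4321, -0.1048, 0.021]
orientation: [-0.001, 0.707, -0.707, 0.0]
ft_force: [-1.8, 0.0, 0.1]
finger_gap: 0.701
```

Call:
drive_tool(commands=[[[0,0,0],0],[[0,0,0],0],[[0,0,0],0],[[0,0,0],0],[[0,0,0],0]], claw=15, grip_force=70)

```text
clock: 17.2
position: [0.4334, -0.105, 0.0233]
orientation: [-0.0, -0.707, 0.707, -0.001]
ft_force: [-3.2, 0.3, 14.2]
finger_gap: 0.305
```

Call:
drive_tool(commands=[[[0,0,0],0],[[0,0,0],0],[[0,0,0],0]])

```text
clock: 17.45
position: [0.4334, -0.105, 0.0233]
orientation: [-0.0, -0.707, 0.707, -0.001]
ft_force: [-2.9, 0.1, 13.2]
finger_gap: 0.305
```

Call:
drive_tool(commands=[[[0,-0.3,0],0],[[0,-0.6,0],0],[[0,-0.8,0],0],[[0,-0.8,0],0],[[0,-0.8,0],0]])

```text
clock: 17.87
position: [0.4322, -0.1047, 0.1563]
orientation: [-0.0, 0.707, -0.707, 0.001]
ft_force: [0.8, -0.3, -1.2]
finger_gap: 0.305
```

Call:
drive_tool(commands=[[[0,-0.5,0],0],[[0,-0.2,0],0],[[0,0,0],0]])

```text
clock: 18.12
position: [0.4335, -0.105, 0.1841]
orientation: [-0.001, -0.707, 0.707, -0.002]
ft_force: [0.7, -0.2, -0.6]
finger_gap: 0.305
```

```bash
python3 look.py 12 60
```

```text
[ 0.4321 -0.1048  0.1814] 18.2167 0.30256596015129406 [ 0.24  0.11 -0.16  2.15  0.02  0.88 -1.5 ] [ 0.9  0.2 -1.9]
scene origin 187 112 scale 0.3
top origin 305 225 scale 0.3
```

View pics/v12.png

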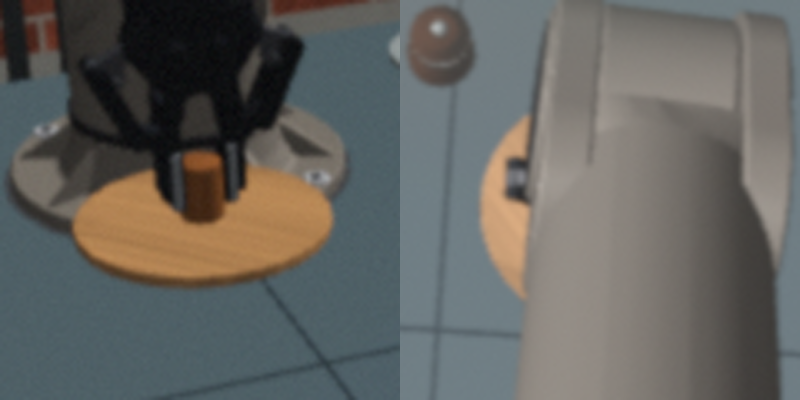

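Call:
drive_tool(commands=[[[-0.1,0,-0.4],0],[[-0.12,0,-0.7],0],[[-0.12,0,-0.7],0],[[-0.12,0,-0.7],0],[[-0.12,0,-0.7],0]])

```text
clock: 18.63
position: [0.4545, 0.0245, 0.1801]
orientation: [-0.002, 0.707, -0.707, -0.0]
ft_force: [0.6, -0.2, -1.6]
finger_gap: 0.301
```

Call:
drive_tool(commands=[[[-0.12,0,-0.7],0],[[-0.1,0,-0.7],0],[[0.1,0,-0.7],0],[[0.3,0,-0.7],0],[[0.4,0,-0.7],0]])

```text
clock: 19.05
position: [0.4311, 0.1643, 0.1799]
orientation: [0.002, -0.707, 0.707, 0.0]
ft_force: [1.1, 0.6, -1.4]
finger_gap: 0.307
```

Call:
drive_tool(commands=[[[0.4,0,-0.7],0],[[0.4,0,-0.7],0],[[0.4,0,-0.6],0],[[0.3,0,-0.5],0],[[0.2,0,-0.3],0]])

```text
clock: 19.47
position: [0.3615, 0.2769, 0.1802]
orientation: [0.002, -0.707, 0.707, -0.001]
ft_force: [-0.7, 0.3, -0.8]
finger_gap: 0.301
```

Call:
drive_tool(commands=[[[0,0,0],0],[[0,0,0],0]])

```text
clock: 19.63
position: [0.3628, 0.2751, 0.1804]
orientation: [0.002, -0.707, 0.707, -0.001]
ft_force: [1.0, -0.3, -1.8]
finger_gap: 0.305
```

Call:
drive_tool(commands=[[[0.1,0,-0.3],0],[[0.13,0.2,-0.4],0],[[0,0.5,0],0],[[0,0.6,0],0],[[0,0.4,0],0]])

```text
clock: 20.05
position: [0.3543, 0.3016, 0.1113]
orientation: [0.001, -0.707, 0.708, 0.0]
ft_force: [-0.7, -0.5, -2.5]
finger_gap: 0.306
```

Call:
drive_tool(commands=[[[0,0,0],0],[[0,0,0],0]])

```text
clock: 20.22
position: [0.3543, 0.302, 0.1129]
orientation: [0.001, -0.707, 0.708, 0.0]
ft_force: [0.1, 0.2, -1.0]
finger_gap: 0.303
```

```bash
python3 look.py 13 60;python3 ext.py .079 '(.353,.304,.064)'
```

```text
[0.355  0.303  0.1143] 20.3167 0.30537465152468807 [-0.41  0.28 -0.49  2.15  0.19  0.76 -2.6 ] [-0.6  0.  -0.2]
scene origin 340 95 scale 0.3
top origin 126 250 scale 0.3
scene lid face [368.  145.5 433.7 173.1] bowl [370.5 161.3 428.6 186.9]
top lid face [153.8 277.2 221.2 345. ] bowl [162.  283.5 220.6 342.5]
```

View pics/v13.png

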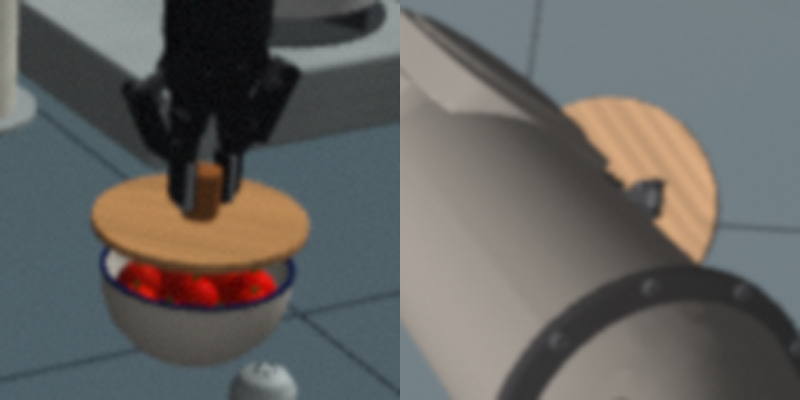

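Call:
drive_tool(commands=[[[0,0.2,-0.05],0],[[0,0.2,0],0],[[0,0.15,0],0],[[0,0.1,0],0],[[0,0,0],0]])

```text
clock: 20.73
position: [0.354, 0.3047, 0.0868]
orientation: [0.001, -0.707, 0.707, -0.0]
ft_force: [-1.2, 0.7, -2.5]
finger_gap: 0.304
```

Call:
drive_tool(commands=[[[0,0,0],0],[[0,0,0],0]])

```text
clock: 20.9
position: [0.3545, 0.3052, 0.0879]
orientation: [-0.001, 0.707, -0.707, 0.001]
ft_force: [0.3, -0.5, -0.6]
finger_gap: 0.309
```

```bash
python3 look.py 14 60;python3 ext.py .079 '(.353,.304,.064)'
```

```text
[0.3546 0.3052 0.088 ] 21.0 0.3090034388283217 [-0.44  0.32 -0.47  2.16  0.23  0.7  -2.63] [ 0.2  0.2 -0. ]
scene origin 340 104 scale 0.3
top origin 128 251 scale 0.3
scene lid face [368.3 154.8 433.3 183. ] bowl [370.5 161.3 428.6 186.9]
top lid face [156.4 278.8 222.3 345.2] bowl [162.  283.5 220.6 342.5]
```

View pics/v14.png

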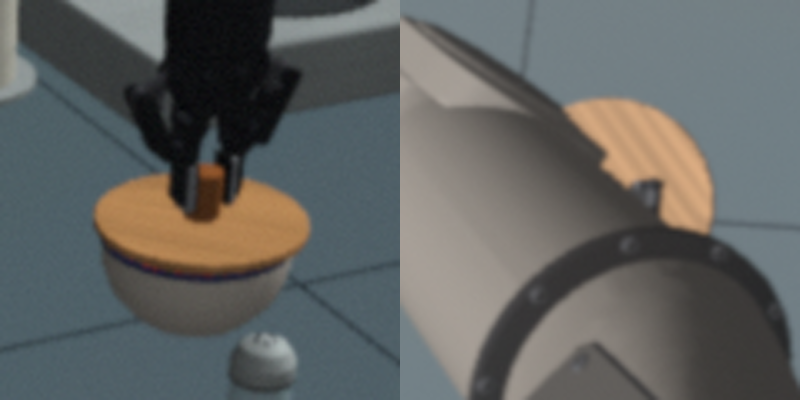

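Call:
drive_tool(commands=[[[0,0.08,0],0],[[0,0.06,0],0],[[0,0,0],0]])

```text
clock: 21.25
position: [0.3546, 0.3052, 0.0823]
orientation: [0.001, -0.707, 0.707, -0.001]
ft_force: [-0.6, -1.2, 6.9]
finger_gap: 0.308
```

Call:
drive_tool(commands=[[[0,0,0],0],[[0,0,0],0],[[0,0,0],0],[[0,0,0],0]], claw=45)

```text
clock: 21.58
position: [0.3544, 0.3051, 0.0821]
orientation: [-0.001, 0.707, -0.707, 0.001]
ft_force: [-0.6, 0.8, -0.2]
finger_gap: 0.525
```

```bash
python3 look.py 15 60
```

```text
[0.3545 0.305  0.0821] 21.6833 0.5281144857009886 [-0.44  0.33 -0.47  2.17  0.23  0.69 -2.64] [ 0.3  0.7 -0.1]
scene origin 340 107 scale 0.3
top origin 129 251 scale 0.3
```

View pics/v15.png

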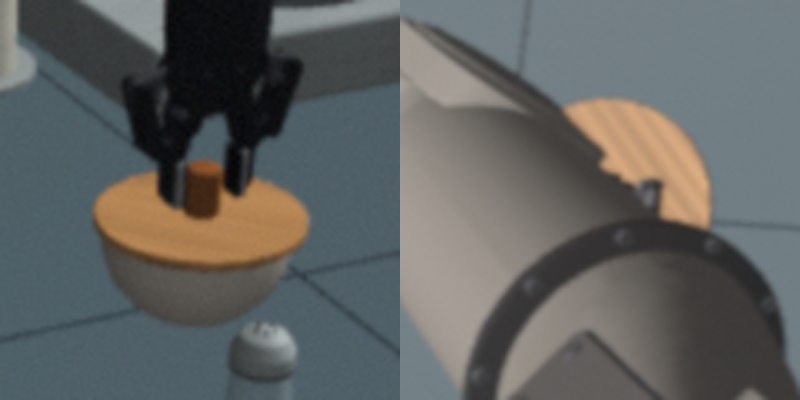

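Call:
drive_tool(commands=[[[0,-0.2,0],0],[[0,-0.4,0],0],[[0,-0.5,0],0],[[0,-0.6,0],0],[[0,-0.4,0],0]])

```text
clock: 22.1
position: [0.3546, 0.3055, 0.1685]
orientation: [-0.0, 0.707, -0.707, 0.001]
ft_force: [-0.1, 1.2, 0.6]
finger_gap: 0.525
```

Call:
drive_tool(commands=[[[-0.5,0,0.3],0],[[-0.7,0,0.4],0],[[-0.7,0,0.4],0],[[-0.7,0,0.4],0],[[-0.7,0,0.4],0]], claw=60)

```text
clock: 22.52
position: [0.4878, 0.2284, 0.167]
orientation: [-0.001, 0.707, -0.707, 0.001]
ft_force: [0.2, 0.4, -0.7]
finger_gap: 0.701
```

Call:
drive_tool(commands=[[[-0.7,0,0.4],0],[[-0.7,0,0.4],0],[[-0.7,0,0.4],0],[[-0.7,0,0.4],0],[[-0.7,0,0.4],0]])

```text
clock: 22.93
position: [0.628, 0.1485, 0.1668]
orientation: [-0.001, 0.707, -0.707, 0.001]
ft_force: [0.1, -0.1, 0.0]
finger_gap: 0.7
```

Call:
drive_tool(commands=[[[-0.6,0,0.4],0],[[-0.5,0,0.3],0],[[0,0,0],0],[[0,0,0],0]])

```text
clock: 23.27
position: [0.6714, 0.1206, 0.1662]
orientation: [-0.0, 0.707, -0.707, -0.0]
ft_force: [-0.4, 1.3, 0.4]
finger_gap: 0.705
```

```bash
python3 look.py 16 60 '[.67,.12,.08]'
```

```text
[0.6702 0.1224 0.1664] 23.3667 0.7045174109540363 [-0.05  0.51 -0.32  1.63  0.18  1.03 -1.99] [ 0.5 -0.1  0.5]
scene origin 339 189 scale 0.3
top origin 217 130 scale 0.3
```

View pics/v16.png

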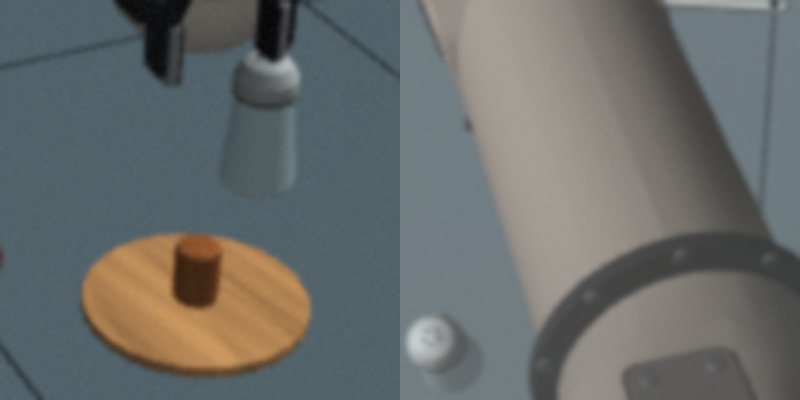

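Call:
drive_tool(commands=[[[0,0.5,0],0],[[0,0.8,0],0],[[0,0.8,0],0],[[0,0.7,0],0],[[0,0.5,0],0]])

```text
clock: 23.78
position: [0.669, 0.1225, 0.0321]
orientation: [-0.002, 0.707, -0.707, 0.001]
ft_force: [-0.1, -0.9, -0.6]
finger_gap: 0.7
```

Call:
drive_tool(commands=[[[0,0.3,0],0],[[0,0,0],0],[[0,0,0],0]])

```text
clock: 24.03
position: [0.6707, 0.1223, 0.0228]
orientation: [-0.001, 0.707, -0.707, 0.001]
ft_force: [0.5, -0.1, 0.7]
finger_gap: 0.705
```

Call:
drive_tool(commands=[[[0,0,0],0],[[0,0,0],0],[[0,0,0],0],[[0,0,0],0],[[0,0,0],0]], claw=15, grip_force=60)

```text
clock: 24.45
position: [0.6717, 0.1218, 0.024]
orientation: [0.0, 0.707, -0.707, 0.001]
ft_force: [-2.4, -0.6, 10.2]
finger_gap: 0.306
```

Call:
drive_tool(commands=[[[0,0,0],0],[[0,0,0],0],[[0,0,0],0]])

```text
clock: 24.7
position: [0.6717, 0.1218, 0.024]
orientation: [0.0, 0.707, -0.707, 0.001]
ft_force: [-1.4, -1.8, 10.5]
finger_gap: 0.312
```

Call:
drive_tool(commands=[[[0,-0.3,0],0],[[0,-0.6,0],0],[[0,-0.8,0],0],[[0,-0.8,0],0],[[0,-0.8,0],0]])

```text
clock: 25.12
position: [0.6706, 0.1216, 0.1568]
orientation: [-0.0, 0.707, -0.707, 0.001]
ft_force: [0.2, -0.9, -0.9]
finger_gap: 0.306
```

Call:
drive_tool(commands=[[[0,-0.5,0],0],[[0,-0.2,0],0],[[0,0,0],0]])

```text
clock: 25.37
position: [0.6718, 0.1219, 0.1853]
orientation: [0.001, 0.707, -0.707, 0.002]
ft_force: [0.2, -0.5, -1.6]
finger_gap: 0.305
```

```bash
python3 look.py 17 60
```

```text
[0.6704 0.1215 0.1817] 25.4667 0.3074553113700744 [-0.04  0.5  -0.32  1.62  0.17  1.05 -1.98] [-0.7 -0.8 -0.5]
scene origin 344 143 scale 0.3
top origin 213 117 scale 0.3
```

View pics/v17.png

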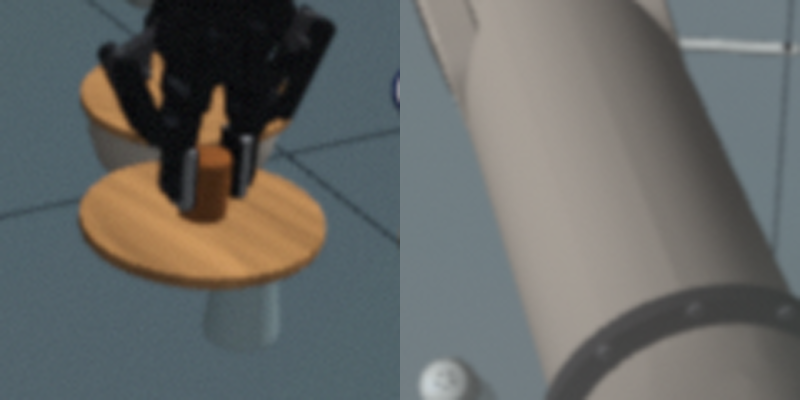

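Call:
drive_tool(commands=[[[-0.05,0,0.4],0],[[-0.05,0,0.7],0],[[-0.05,0,0.7],0],[[-0.05,0,0.7],0],[[-0.05,0,0.7],0]])

```text
clock: 25.88
position: [0.6801, -0.0081, 0.1802]
orientation: [0.002, -0.707, 0.707, 0.0]
ft_force: [0.9, 0.1, -0.8]
finger_gap: 0.309
```

Call:
drive_tool(commands=[[[-0.03,0,0.7],0],[[0,0,0.7],0],[[0,0,0.7],0],[[0,0,0.5],0],[[0,0,0.2],0]])

```text
clock: 26.3
position: [0.6811, -0.1232, 0.18]
orientation: [0.0, -0.707, 0.708, 0.002]
ft_force: [0.4, -0.3, -0.7]
finger_gap: 0.308
```

Call:
drive_tool(commands=[[[0,0.3,0],0],[[0,0.6,0],0],[[0,0.6,0],0],[[0,0.3,0],0],[[0,0,0],0]])

```text
clock: 26.72
position: [0.6803, -0.1166, 0.1058]
orientation: [-0.003, 0.708, -0.707, -0.001]
ft_force: [-0.6, -0.2, -1.4]
finger_gap: 0.308
```

```bash
python3 look.py 18 60;python3 ext.py .068 '(.6815,-.118,.056)'
```

```text
[ 0.6824 -0.1173  0.1097] 26.8167 0.3108489334698408 [ 0.26  0.58 -0.26  1.65  0.18  0.94 -1.63] [-0.1 -0.2 -0.1]
scene origin 226 208 scale 0.3
top origin 313 128 scale 0.3
scene lid face [248.1 251.6 325.3 296.9] bowl [253.6 273.5 320.2 314.4]
top lid face [345.4 163.3 400.4 216. ] bowl [348.  172.7 395.  217.7]
```

View pics/v18.png

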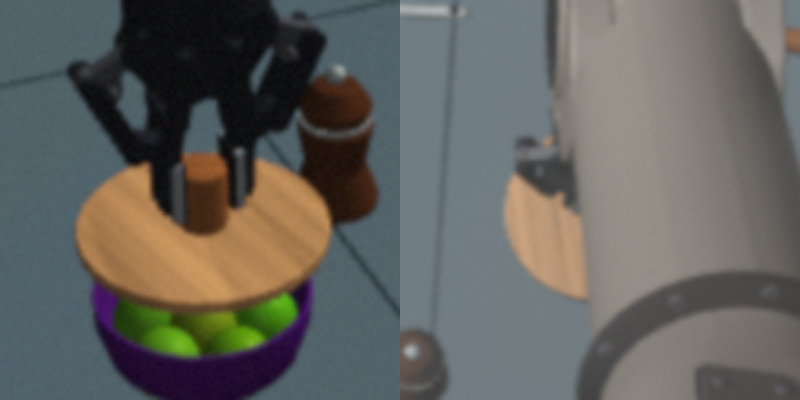

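Call:
drive_tool(commands=[[[0,0.2,0],0],[[0,0.25,0],0],[[0,0.2,0],0],[[0,0.1,0],0],[[0,0,0],0]])

```text
clock: 27.23
position: [0.6818, -0.1183, 0.0788]
orientation: [-0.001, 0.707, -0.707, 0.0]
ft_force: [0.4, 0.6, -1.1]
finger_gap: 0.309
```

Call:
drive_tool(commands=[[[0,0,0],0],[[0,0,0],0]])

```text
clock: 27.4
position: [0.6827, -0.1183, 0.0804]
orientation: [-0.0, 0.707, -0.707, 0.001]
ft_force: [1.0, -0.3, -0.7]
finger_gap: 0.311
```

```bash
python3 look.py 19 60;python3 ext.py .068 '(.6815,-.118,.056)'
```

```text
[ 0.6828 -0.1183  0.0806] 27.5 0.311132485082549 [ 0.26  0.62 -0.25  1.66  0.19  0.89 -1.64] [-0.9 -0.5 -1.7]
scene origin 226 222 scale 0.3
top origin 312 131 scale 0.3
scene lid face [248.6 264.7 324.8 310.8] bowl [253.6 273.5 320.2 314.4]
top lid face [345.3 167.2 399.1 218.8] bowl [348.  172.7 395.  217.7]
```

View pics/v19.png

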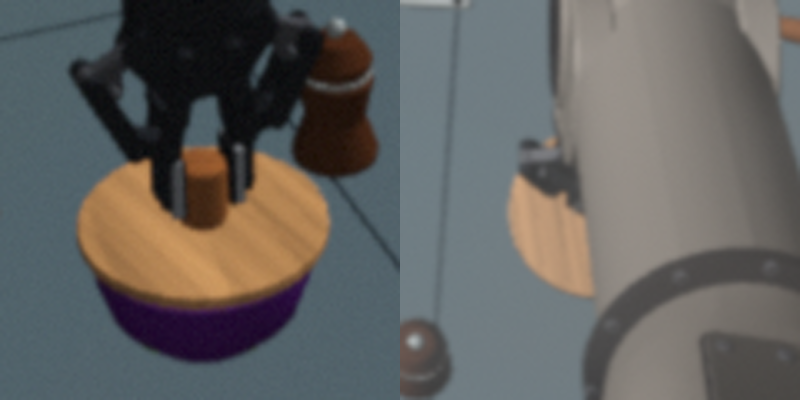

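Centred; lower about 5 mm, release, retreat upwards and to the side for the last checks.

Call:
drive_tool(commands=[[[0,0.08,0],0],[[0,0.05,0],0],[[0,0,0],0]])

```text
clock: 27.75
position: [0.6826, -0.1184, 0.0751]
orientation: [0.001, -0.707, 0.707, -0.001]
ft_force: [0.3, 0.1, 0.9]
finger_gap: 0.305
```

Call:
drive_tool(commands=[[[0,0,0],0],[[0,0,0],0],[[0,0,0],0],[[0,0,0],0]], claw=45)

```text
clock: 28.08
position: [0.6825, -0.1183, 0.0749]
orientation: [-0.001, 0.707, -0.707, 0.001]
ft_force: [-1.0, -1.0, -0.5]
finger_gap: 0.526
```

Call:
drive_tool(commands=[[[0,-0.2,0],0],[[0,-0.4,0],0],[[0,-0.6,0],0],[[0,-0.8,0],0],[[0,-0.9,0],0]])

```text
clock: 28.5
position: [0.6817, -0.1182, 0.1916]
orientation: [-0.001, 0.707, -0.707, 0.0]
ft_force: [0.4, -0.2, -0.1]
finger_gap: 0.526
```

Call:
drive_tool(commands=[[[0,-0.5,0.5],0],[[0.3,0,0.8],0],[[0.3,0,0.8],0],[[0.3,0,0.8],0],[[0.3,0,0.8],0]])

```text
clock: 28.92
position: [0.6341, -0.2678, 0.2119]
orientation: [0.001, -0.707, 0.707, -0.001]
ft_force: [1.1, 0.0, -0.4]
finger_gap: 0.524
```

Call:
drive_tool(commands=[[[0.4,0,0.8],0],[[0.4,0,0.8],0],[[0.4,0,0.8],0],[[0.4,0,0.8],0],[[0.4,0,0.8],0]])

```text
clock: 29.33
position: [0.5541, -0.428, 0.2118]
orientation: [0.0, -0.707, 0.707, -0.001]
ft_force: [0.3, -0.6, 0.5]
finger_gap: 0.526
```

Call:
drive_tool(commands=[[[0.4,0,0.8],0],[[0.4,0,0.8],0],[[0.4,0,0.8],0],[[0.4,0,0.8],0],[[0.4,0,0.8],0]])

```text
clock: 29.75
position: [0.4743, -0.5881, 0.2117]
orientation: [0.001, -0.707, 0.707, -0.001]
ft_force: [0.5, -0.4, 0.4]
finger_gap: 0.529
```

```bash
python3 look.py 20 60; python3 - <<'E'
from h import *
B={'1':((.583,.3913),.040,.046),'2':((.5937,-.3603),.048,.057),'3':((.6805,-.1182),.056,.068),'4':((.3529,.3039),.064,.079)}
for n in('top','scene'):
    im=cv2.imread(f'pics/{n}20.png'); H,S,V=cv2.split(cv2.cvtColor(im,cv2.COLOR_BGR2HSV)); m=(H>=8)&(H<=19)&(S>(80 if n=='top' else 100))&(V>(125 if n=='top' else 80))
    for k,(p,z,r) in B.items():
        c=pix(n,[*p,z+.008])[0]
        M=np.zeros_like(m,dtype=np.uint8); e=pix(n,[[p[0]+1.25*r*np.cos(a),p[1]+1.25*r*np.sin(a),z+.008] for a in np.linspace(0,6.28,60)]).astype(np.int32)
        cv2.fillConvexPoly(M,e,1); mm=cv2.morphologyEx((M&m).astype(np.uint8),cv2.MORPH_CLOSE,np.ones((7,7)))
        bb=max(blobs(mm,30),key=lambda b:b.sum()); a=circ(n,bb,z+.008); print(n,k,'bowl0',np.array(p)*1000,'r',r*1000,np.round(a,1).tolist())
E
```

```text
[ 0.4698 -0.5931  0.2111] 29.85 0.5265401117037727 [ 0.91  0.58 -0.15  1.4   0.09  1.17 -0.83] [-0.9  0.7 -0.8]
scene origin 0 157 scale 0.3
top origin 520 222 scale 0.3
top 1 bowl0 [583.  391.3] r 46.0 [[581.6, 392.8, 44.8], [581.5, 393.0, 43.5]]
top 2 bowl0 [ 593.7 -360.3] r 57.0 [[592.0, -359.4, 56.1], [592.1, -359.2, 54.6]]
top 3 bowl0 [ 680.5 -118.2] r 68.0 [[680.3, -114.9, 66.1], [680.2, -115.3, 64.7]]
top 4 bowl0 [352.9 303.9] r 79.0 [[352.0, 306.8, 77.9], [351.9, 306.6, 76.4]]
scene 1 bowl0 [583.  391.3] r 46.0 [[581.2, 395.3, 58.1], [582.9, 392.6, 44.8]]
scene 2 bowl0 [ 593.7 -360.3] r 57.0 [[592.7, -361.4, 64.9], [596.4, -362.9, 57.9]]
scene 3 bowl0 [ 680.5 -118.2] r 68.0 [[685.4, -119.8, 70.2], [684.8, -119.4, 67.5]]
scene 4 bowl0 [352.9 303.9] r 79.0 [[350.9, 305.1, 91.0], [356.6, 302.8, 80.1]]
```

View pics/scene20.png

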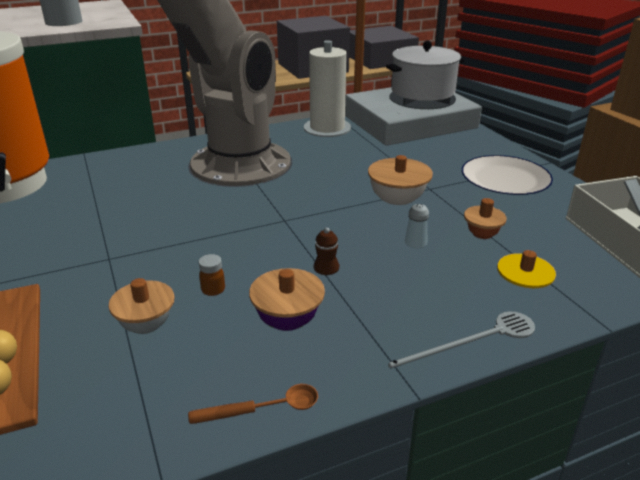

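View pics/top20.png

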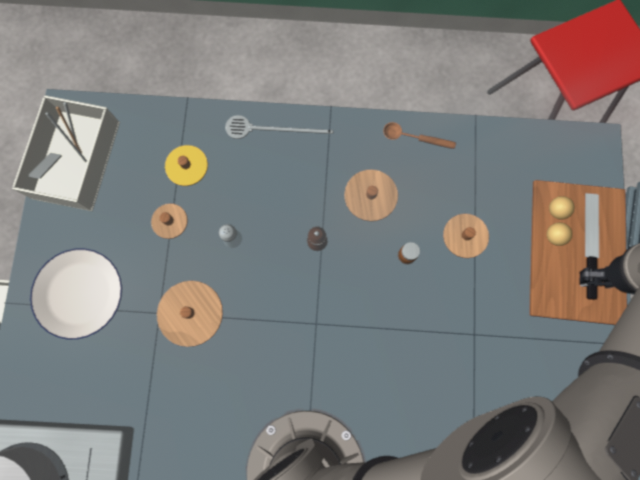

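```bash
python3 - <<'E'
import cv2,numpy as np
im=cv2.imread('pics/scene20.png')
t=[cv2.resize(im[v-45:v+45,u-45:u+45],(300,300),interpolation=cv2.INTER_CUBIC) for (u,v) in [(484,219),(143,305),(287,298),(399,178)]]
cv2.imwrite('pics/fin.png',np.vstack([np.hstack(t[:2]),np.hstack(t[2:])]))
E
```

```text
(no output)
```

View pics/fin.png

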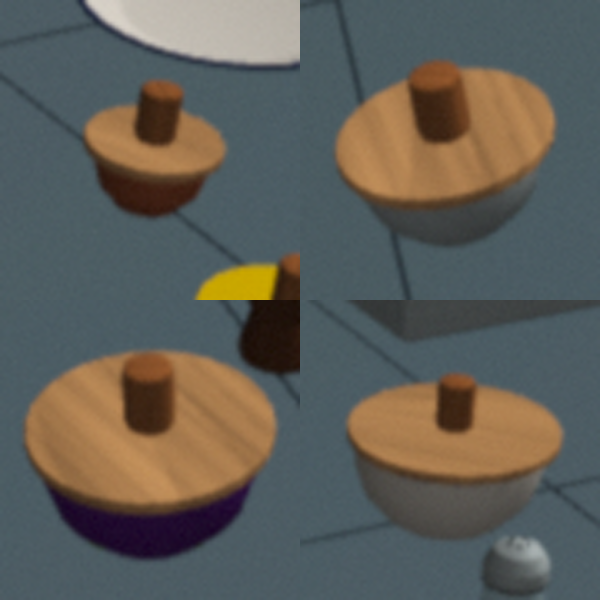

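```bash
python3 -c "
from bench import robot
print(robot.sign_off())"
```

```text
the job is handed in; nothing more can be done
None
```

All four lids are on the bowls of their own size, knob up, and the job is handed in at about 30 s on the robot clock. I took each lid by its knob, carried it above everything standing on the table, and lowered it onto its bowl. The wrist force showed at most about 7 N at set-down.

**Final camera check:**
- **Centring:** in the top view each lid lies within about 3.5 mm of where its bowl's centre was measured at the start. The scene view agrees to about 5 mm. The two views differ from each other by about 2–6 mm, so that is the limit of the measurement.
- **Seating:** every lid looks level and fully down on its rim in the enlarged view. I did not measure tilt or height separately.
- **Surroundings:** by eye, the salt shaker, pepper mill and yellow look-alike lid stand where they were. The bowls look upright and unmoved.
- **Arm:** it is clear of everything.

**Small disagreement:** when I gripped the lids, the fingertips pressed on the discs with 4–14 N as they closed. The scene-view circle fits came out ragged where the knobs stand up, so I relied mainly on the top view.

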